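# Find and seat the rocking seed-box cover

## Task

One of the four seed-box covers in the tray is not pushed home. Press near the edge of one cover after another until you find the one that rocks, then push that cover straight down at its middle until it is fully seated and rocks no more. Only press with the fingertips: pick nothing up, leave the other things on the bench and in the tray where they are, and finish with the hand clear.

Things in the scene. Friction and masses are not known exactly. Their poses are not given: they have to be found in the camera images.
- cover_a: one of four identical square seed-box covers of grey board, 92 x 92 mm, with a skirt, two by two in a tray (centres 112 mm apart along the tray's x, 176 mm along its y). Origin: centre of the flat top face; z up, x and y along its sides. Tops lie 62 to 76 mm above the bench, as the packing under the boxes differs: height does not tell which is loose. Covers are captive and do not come off.
- cover_b: a second cover, same as cover_a, same origin and axes. Three covers are home and neither sink nor tilt. One, any of the four, only sits on the stud under its middle, level but 5 to 6 mm too high, the skirt hiding the gap: pressed about 30 mm from its middle it rocks under about 2 N, tipping 0.12 to 0.15 rad until that edge, 5 to 6 mm lower, meets the box rim.
- cover_c: a third cover, same as cover_a, same origin and axes. The loose cover springs back level when let go; pressing near its edge with under 8 N leaves it loose, while harder presses there may drive it part of the way down.
- cover_d: a fourth cover, same as cover_a, same origin and axes. Pushed down at its middle with 11 to 16 N the loose cover slides down 5 to 6 mm, stops hard on the rim, stays there and rocks no more.
- tray: fixed shallow wooden tray holding the four seed boxes, 250 (x) x 310 (y) mm, walls 30 mm high; origin at the centre of its underside; turned by up to 0.3 rad
- jar: bystander: small closed glass jar with hinged lid, 54 mm across, 68 mm tall, standing in the tray between the boxes; origin at the centre of its underside
- dibber: bystander: small wooden-handled planting stick, 120 x 18 x 16 mm, lying in the tray between the boxes; origin under the middle of its handle
- pot: bystander: green ceramic pot, 124 mm across the rim, 110 mm tall; origin at the centre of its underside
- trowel: bystander: transplanting trowel with wooden handle, 305 mm long, at most 28 mm high, lying on the bench; origin where blade and neck meet, blade towards its +x
- sprayer: bystander: plastic trigger sprayer, 80 mm across, 205 mm tall; origin at the centre of its underside
- rake: bystander: steel three-tined hand rake with wooden handle, 250 mm long, 90 mm wide, lying on the bench; origin under the root of the tines, tines towards its +x
- small_pot: bystander: terracotta pot, 90 mm across the rim, 80 mm tall; origin at the centre of its underside
Mind the look-alikes: they are no part of the job. Leave any purple look-alike of the part that bears cover_a alone.

How it is judged:
On the way, in this order (a step that is already met when the one before it is completed fails the run):
1. the loose cover is pressed near its edge and rocks (tilts by more than 0.06 rad) (angle between any of cover_a, cover_b, cover_c, cover_d's own z axis and vertical above 0.06 rad), for 0.1 s.
2. the loose cover is pushed down home (4 mm or more) and lies level (distance of any of cover_a, cover_b, cover_c, cover_d from where it was at the start of the episode above 0.004 m and angle between each of cover_a, cover_b, cover_c, cover_d's own z axis and vertical below 0.03 rad), for 0.2 s.
At the end, for the whole second after the job is handed in: the cover that rocked has gone down at least 4 mm from where it began (home on its rim to within 2 mm), all four covers lie level to within 0.03 rad and are at rest (all of step 2 and linear speed of each of cover_a, cover_b, cover_c, cover_d below 0.01 m/s); the robot touches nothing.
It fails at once if a cover is lifted or dragged (its centre moves more than 9 mm) (distance of any of cover_a, cover_b, cover_c, cover_d from where it was at the start of the episode above 0.009 m).
It fails at once if a bystander is lifted, carried or pushed more than 25 mm from its place (distance of any of jar, dibber, pot, trowel, sprayer, rake, small_pot from where it was at the start of the episode above 0.025 m).
It also fails if it takes over 48 s, if anything falls off the work surface, if the arm or the gripper's body presses on something with over 40 N, if the wrist force passes 120 N, or if a joint passes its speed limit or range.

## Robot

A 7-joint arm with a two-finger parallel gripper is mounted at the origin on the work surface. World frame = base frame: x ahead of the robot, y to its left, z up, the work surface at z = 0. Lengths are in m, angles in rad, forces in N, time in s.
With the tool pointing down it reaches from about 0.425 to 1.025 m from the base axis. Payload 3.6 kg.
Tool frame: the origin (TCP) lies on the mounting face of the last link; the fingertips stand 173 mm ahead of it and the grasp point (between the pads) lies 155 mm ahead of it; x points along the fingers, y is the direction in which the jaws open and shut, and the axes are right-handed (so a half turn about x gives the same grasp; the last joint's range is limited). The gripper opens to 85 mm and grips with 20 to 120 N. Pads are 22 mm wide; open, the fingers measure 114 mm over their backs; the gripper's body (76 mm by 85 mm) begins 54 mm behind the grasp point. The pads swing forward as they close: fully open they stand 13 mm farther back than shut.
Start: joints at [1.113, 0.591, 0.048, 1.609, -0.033, 0.943, -0.034], TCP at [0.258, -0.678, 0.405] pointing down, gripper open.
Joint ranges: [-2.69, 2.69], [-0.47, 2.24], [-1.27, 1.36], [0.19, 2.51], [-1.53, 4.68], [0.08, 2.07], [-3.09, 3.09]. Speed limits (rad/s): [2.57, 2.57, 3.14, 3.14, 3.14, 3.14, 3.14].

## Interface

Orientations are given as a 3x3 rotation matrix whose columns are the frame's x, y, z axes.
In Python, from cell import manip gives the robot as it stands. The module is installed in compiled form; this text tells all that it offers.
- The arm moves only by the tool play_rows, never from a script. Its argument "plan" is a list of rows, each a list of 4 numbers: the shift along the tool's x, y, z in cm, then the turn about the tool's x in degrees. In form: [[tx, ty, tz, twist], ...]. A call has 1 to 12 rows; each row shifts and turns the pose as measured when the row begins, along the tool's axes as they then stand; what a row does not reach is not made up. A row lasts 1/10 s, in which the tool goes at most 50 mm and 8.59 degrees, less where a joint would pass 70% of its speed; a pose out of reach is approached as far as the arm can. A call with a gripper value outside its range is refused whole. "gripper" is the closure, from 0 (fully open) to 1 (shut), set as the call begins (left out, the last holds). The fingers move at their own pace and stop on an object; the grip force is fixed at half the most. Time passes only in rows, so rows that do not move let the fingers close. It gives the time, the measured TCP pose, the force and the opening at its end, in the units of the state.
- manip.read_state(): the state, without advancing time (a new reading comes with each control period).
- manip.capture(name): name is "scene" or "top"; returns a dict with "pixels" (480x640x3 uint8, blue, green, red), "K" (3x3 intrinsics, pixels), "xyz" and "attitude" of the camera in the world. Camera axes: x right, y up, looking along -z (the intrinsics and any distortion apply to the point x, -y, -z); pixel columns grow to the right and rows downward; lengths in m; the calibration is good to about 2 mm. A picture is of the moment at which its call begins. There is no depth.
- manip.finish_job(): hands the job in, once; it reports no verdict.
The state is a dict: "t": time; "joint_positions": joint angles; "dq": joint speeds; "effort": joint torques, N m; "eef_pos": TCP position; "tool_rot": TCP orientation; "wrist_force": force on the tool from outside, world axes, zero at the start; "torque": the same for the moment, N m; "finger_gap": opening from 0.0 (shut) to 1.0 (fully open).
Only numpy, scipy, OpenCV 4.12 (cv2) and the standard library are available. Lean on these libraries where they do the work, as an engineer would, in place of code of your own. Each camera call takes 0.05 s, during which the arm holds its last target.

## Working session

There is one attempt and no reset: what is moved stays moved. The work goes in short steps, Python scripts to look and compute and a tool call to move; the robot and the scene stay as the last step left them, time stands still between calls to the robot, and variables do not carry over. Pictures are saved under pics/ and viewed, and the job is handed in when it is done.

Besides the shell and the picture viewer there is one more tool, called after "Call:" as name(argument=value, ...), one argument or row to a line, values as JSON. play_rows: Moves the arm, as the interface text tells. Its arguments: {"type":"object","properties":{"plan":{"type":"array"},"gripper":{"type":"number"}},"required":["plan"]}

```bash
mkdir -p pics; python3 - <<'E'
from cell import manip
import cv2,pickle
s=manip.read_state()
for k in s: print(k,s[k])
for n in ("scene","top"):
    c=manip.capture(n); cv2.imwrite(f"pics/{n}0.png",c["pixels"]); pickle.dump(c,open(f"{n}0.pkl","wb")); print(n,c["K"],c["xyz"],c["attitude"],[k for k in c])
E
```

```text
t 0.0
joint_positions [ 1.11350155  0.59213099  0.04829593  1.60986097 -0.03334432  0.94263061
 -0.03369397]
dq [-6.61220896e-06  8.18280448e-04  7.29587800e-04 -3.68018203e-04
 -4.95493186e-04  6.91749513e-04  1.10442859e-03]
effort [-5.09962356e-04 -5.48691094e+01  1.54659569e+00 -1.98128146e+01
  9.42625600e-03  8.77026032e-03 -1.22559275e-06]
eef_pos [ 0.25784727 -0.67712533  0.40351733]
tool_rot [[-8.74670312e-04  3.55880820e-01 -9.34530939e-01]
 [ 2.04554452e-03 -9.34528705e-01 -3.55881884e-01]
 [-9.99997525e-01 -2.22290396e-03  8.94344538e-05]]
wrist_force [ 0.11533149 -0.03244483 -0.31153326]
torque [ 0.00525154  0.02663917 -0.05083194]
finger_gap 0.9999099215435184
scene [[508.62542985   0.         320.62843291]
 [  0.         508.62542985 233.75310777]
 [  0.           0.           1.        ]] [1.12134845 0.51082207 0.87652357] [[-0.67748622 -0.51583913  0.52433043]
 [ 0.73547508 -0.4659559   0.49189582]
 [-0.00942426  0.71888461  0.69506553]] ['pixels', 'K', 'xyz', 'attitude']
top [[533.78486849   0.         327.90819161]
 [  0.         533.78486849 245.14978188]
 [  0.           0.           1.        ]] [ 0.38847675 -0.02327312  1.28081423] [[ 5.06229080e-03  9.95208560e-01 -9.76437159e-02]
 [-9.99987170e-01  5.05569807e-03 -3.14939461e-04]
 [ 1.80226698e-04  9.76440575e-02  9.95221385e-01]] ['pixels', 'K', 'xyz', 'attitude']
```

View pics/scene0.png

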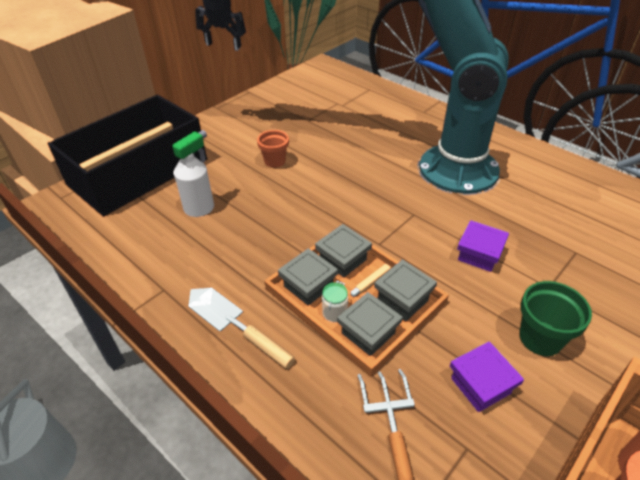

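View pics/top0.png

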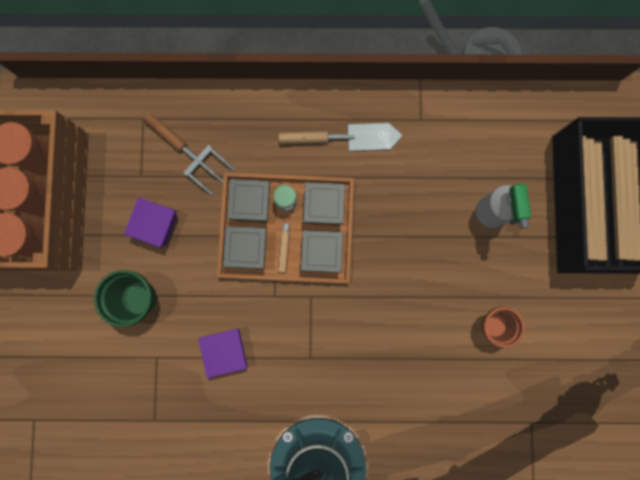

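The top view shows four grey covers in the tray at about (249,200), (323,203), (245,248) and (322,252). The jar is at (285,197) and the dibber at (284,248). The look-alikes to avoid are the purple boxes at (151,223) and (222,354). In the scene view the grey covers are at (343,248), (307,275), (405,287) and (371,323).

```bash
python3 - <<'E'
import cv2,pickle,numpy as np
t=pickle.load(open("top0.pkl","rb"));s=pickle.load(open("scene0.pkl","rb"))
a=cv2.resize(t["pixels"][165:295,210:365],None,fx=5,fy=4.5,interpolation=cv2.INTER_CUBIC)
cv2.imwrite("pics/topc.png",a)
a=cv2.resize(s["pixels"][215:375,260:455],None,fx=4,fy=3.7,interpolation=cv2.INTER_CUBIC);cv2.imwrite("pics/scenec.png",a)
for p in [(200,249),(252,322),(180,249),(222,249),(270,322)]: print(t["pixels"][p])
for p in [(248,343),(323,371),(345,371),(318,340),(335,350)]: print(s["pixels"][p])
E
```

```text
[113 119 116]
[120 127 124]
[82 90 95]
[35 53 75]
[100 106 105]
[141 152 147]
[141 151 147]
[80 87 85]
[132 142 140]
[40 41 41]
```

View pics/topc.png

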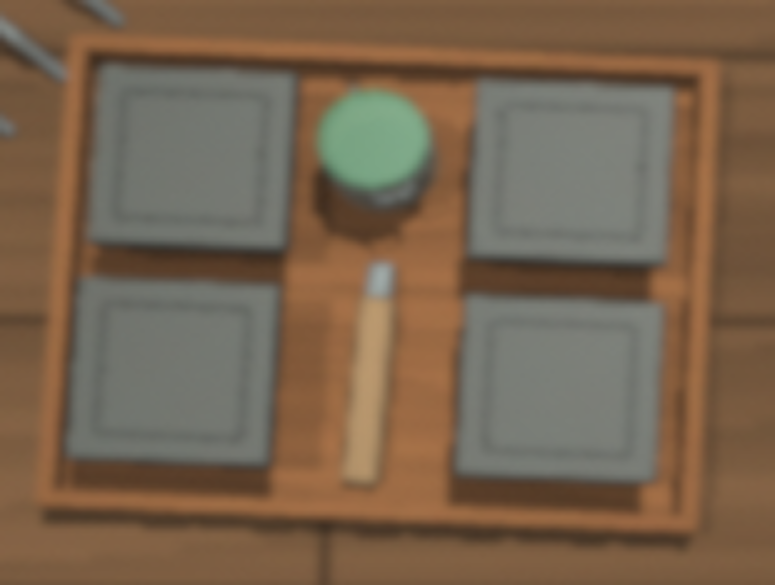

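View pics/scenec.png

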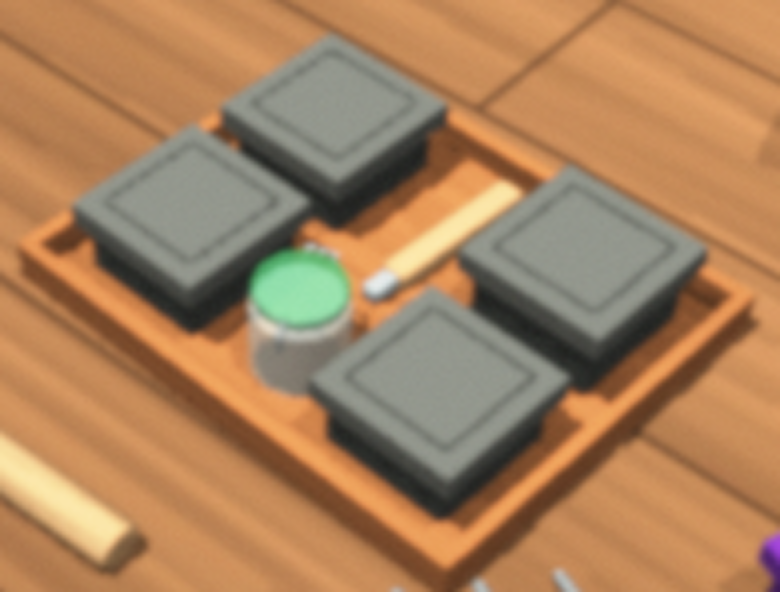

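The close crops confirm the choice: four plain grey boards with a skirt, clear of the jar and the dibber. Next I segment their top faces in both views and triangulate.

```bash
cat > h.py <<'E'
import cv2,numpy as np
def faces(px,roi,lo):
    x0,y0,x1,y1=roi; im=px[y0:y1,x0:x1]; f=4
    im=cv2.resize(im,None,fx=f,fy=f,interpolation=cv2.INTER_CUBIC)
    hsv=cv2.cvtColor(im,cv2.COLOR_BGR2HSV)
    m=((hsv[...,1]<45)&(hsv[...,2]>lo)).astype(np.uint8)*255
    m=cv2.morphologyEx(m,cv2.MORPH_OPEN,np.ones((13,13)))
    m=cv2.morphologyEx(m,cv2.MORPH_CLOSE,np.ones((13,13)))
    out=[]
    for c in cv2.findContours(m,cv2.RETR_EXTERNAL,cv2.CHAIN_APPROX_NONE)[0]:
        if cv2.contourArea(c)<8000: continue
        h=cv2.convexHull(c); q=cv2.approxPolyN(h,4) .reshape(-1,2).astype(float)
        q=(q+.5)/f-.5+[x0,y0]; out.append(q)
    return out,m
def diag(q):
    h=[np.r_[p,1] for p in q]
    c=np.cross(np.cross(h[0],h[2]),np.cross(h[1],h[3])); return c[:2]/c[2]
def ray(c,uv):
    K=c["K"]; d=np.array([(uv[0]-K[0,2])/K[0,0],-(uv[1]-K[1,2])/K[1,1],-1]); return np.array(c["xyz"]),c["attitude"]@d
def plane(c,uv,z):
    o,d=ray(c,uv); return o+d*(z-o[2])/d[2]
def tri(c1,u1,c2,u2):
    o1,d1=ray(c1,u1);o2,d2=ray(c2,u2)
    s=np.linalg.lstsq(np.c_[d1,-d2],o2-o1,rcond=None)[0]
    p,q=o1+s[0]*d1,o2+s[1]*d2; return (p+q)/2,np.linalg.norm(p-q)
E
python3 - <<'E'
from h import *; import pickle
np.set_printoptions(precision=4,suppress=True)
t=pickle.load(open("top0.pkl","rb"));s=pickle.load(open("scene0.pkl","rb"))
ft,mt=faces(t["pixels"],(215,170,360,290),88); fs,ms=faces(s["pixels"],(265,215,450,370),118)
cv2.imwrite("pics/mt.png",mt);cv2.imwrite("pics/ms.png",ms)
print(len(ft),len(fs))
for q in ft:
    u=diag(q); r=[(tri(t,u,s,diag(k)),k) for k in fs]
    r=min(r,key=lambda a:a[0][1]+(0 if .05<a[0][0][2]<.09 else 1)); p,e=r[0]
    P=np.array([plane(t,c,p[2])[:2] for c in q]); L=np.linalg.norm(P-np.roll(P,-1,0),axis=1)
    S=np.array([plane(s,c,p[2])[:2] for c in r[1]]); L2=np.linalg.norm(S-np.roll(S,-1,0),axis=1)
    e_=P-np.roll(P,-1,0); a=np.arctan2(e_[:,1],e_[:,0])
    print(u,diag(r[1]),"P",p,"err",e,"sides",L,L2,"ang",np.degrees(a)%90)
E
```

```text
4 4
[321.1924 250.9205] [343.2381 243.3729] P [ 0.4947 -0.0075  0.0607] err 0.00022792489682025264 sides [0.0939 0.0904 0.0922 0.091 ] [0.0887 0.0883 0.0913 0.0894] ang [87.3521 87.3921 87.7136 88.4653]
[243.9369 247.0434] [405.4767 281.9991] P [0.5018 0.1684 0.071 ] err 0.0003677978194805925 sides [0.0927 0.092  0.091  0.0926] [0.0901 0.0905 0.091  0.0899] ang [87.4367 87.4635 87.7951 88.51  ]
[323.4334 202.5526] [307.5246 269.4997] P [ 0.6069 -0.0119  0.0617] err 0.00026169009273673493 sides [0.0932 0.0905 0.092  0.0917] [0.0905 0.0889 0.0919 0.0901] ang [87.6401 87.7156 88.3809 88.45  ]
[248.081  199.0651] [370.6524 313.1012] P [0.6121 0.1627 0.0687] err 0.00337641024420678 sides [0.091  0.0913 0.0911 0.0902] [0.0889 0.153  0.1319 0.0827] ang [88.3838 87.7479 87.7113 87.6811]
```

The spacings come out at 112 and 176 mm, the sides at about 92 mm and the heights at 61 to 71 mm, all as they should be. The fourth scene quad is poor, but contact will give that cover's height. Tray yaw is about -2.2°. I'll shut the gripper and go over first to the near-right cover.

Call:
play_rows(
  plan=[
    [0, -4, -3.1, 0],
    [0, -4, -3.1, 0],
    [0, -4, -3.1, 0],
    [0, -4, -3.1, 0],
    [0, -4, -3.1, 0],
    [0, -4, -3.1, 0],
    [0, -4, -3.1, 0],
    [0, -4, -3.1, 0],
    [0, -4, -3.1, 0],
    [0, -4, -3.1, 0],
    [0, -4, -3.1, 0],
    [0, -4, -3.1, 0],
  ],
  gripper=1,
)

```text
t: 1.3
eef_pos: [0.4305, -0.1065, 0.3982]
tool_rot: [[-0.006, 0.341, -0.94], [-0.001, -0.94, -0.341], [-1.0, -0.001, 0.006]]
wrist_force: [1.6, 0.1, -0.2]
finger_gap: 0.004
```

Call:
play_rows(
  plan=[
    [0, -3, -2.2, 0],
    [3, -3, -2.2, 0],
    [4, -1.5, -1.2, 0],
    [3, -0.5, -0.5, 0],
    [2, 0, 0, 0],
    [0.5, 0, 0, 0],
    [0, 0, 0, 0],
  ],
)

```text
t: 2.0
eef_pos: [0.4647, 0.0034, 0.2705]
tool_rot: [[0.004, 0.357, -0.934], [0.003, -0.934, -0.357], [-1.0, -0.002, -0.004]]
wrist_force: [0.7, -0.4, 0.1]
finger_gap: 0.002
```

```bash
cat > w.py <<'E'
import sys,numpy as np
from cell import manip
s=manip.read_state();p=s["eef_pos"];R=s["tool_rot"]
print(s["t"],"tip",(p+.173*R[:,0]).round(4),"F",np.round(s["wrist_force"],2))
if len(sys.argv)>2:
    g=np.array([float(a) for a in sys.argv[1:]]); 
    if len(g)==2: g=np.r_[g,(p+.173*R[:,0])[2]]
    print("tool cm",(R.T@(g-(p+.173*R[:,0]))*100).round(2))
E
python3 w.py 0.463 -0.006
```

```text
2.0 tip [0.4653 0.004  0.0976] F [ 0.69 -0.45  0.1 ]
tool cm [-0.    0.85  0.57]
```

Call:
play_rows(
  plan=[
    [1, 0.9, 0.6, 0],
    [1, 0, 0, 0],
    [0.5, 0, 0, 0],
    [0, 0, 0, 0],
  ],
)

```text
t: 2.4
eef_pos: [0.4628, -0.01, 0.246]
tool_rot: [[0.008, 0.353, -0.936], [0.003, -0.936, -0.353], [-1.0, 0.001, -0.009]]
wrist_force: [-0.3, -0.4, -0.2]
finger_gap: 0.004
```

Call:
play_rows(
  plan=[
    [0.2, 0, 0, 0],
    [0.2, 0, 0, 0],
    [0, 0, 0, 0],
  ],
)

```text
t: 2.7
eef_pos: [0.4632, -0.0102, 0.2423]
tool_rot: [[0.01, 0.353, -0.936], [0.003, -0.936, -0.353], [-1.0, 0.001, -0.01]]
wrist_force: [0.2, 0.5, 0.0]
finger_gap: 0.001
```

Call:
play_rows(
  plan=[
    [0.2, 0, 0.2, 0],
    [0.2, 0, 0, 0],
    [0, 0, 0, 0],
  ],
)

```text
t: 3.0
eef_pos: [0.4614, -0.0108, 0.2386]
tool_rot: [[0.011, 0.353, -0.936], [0.003, -0.936, -0.353], [-1.0, 0.001, -0.011]]
wrist_force: [-0.2, -0.2, 0.2]
finger_gap: 0.002
```

Call:
play_rows(
  plan=[
    [0.15, 0, 0, 0],
    [0, 0, 0, 0],
  ],
)

```text
t: 3.2
eef_pos: [0.4615, -0.0106, 0.2389]
tool_rot: [[0.012, 0.353, -0.935], [0.002, -0.936, -0.353], [-1.0, 0.002, -0.012]]
wrist_force: [-0.4, -0.1, -0.2]
finger_gap: -0.001
```

Call:
play_rows(
  plan=[
    [0.15, 0, 0, 0],
    [0, 0, 0, 0],
  ],
)

```text
t: 3.4
eef_pos: [0.4617, -0.0105, 0.2387]
tool_rot: [[0.013, 0.353, -0.935], [0.002, -0.935, -0.353], [-1.0, 0.003, -0.013]]
wrist_force: [0.8, 0.4, -1.1]
finger_gap: -0.002
```

Call:
play_rows(
  plan=[
    [0.3, 0, 0, 0],
  ],
)

```text
t: 3.5
eef_pos: [0.4618, -0.0104, 0.2382]
tool_rot: [[0.014, 0.353, -0.935], [0.001, -0.936, -0.353], [-1.0, 0.004, -0.013]]
wrist_force: [-11.0, 0.4, 73.0]
finger_gap: 0.0
```

Call:
play_rows(
  plan=[
    [0.3, 0, 0, 0],
  ],
)

```text
t: 3.6
eef_pos: [0.4617, -0.0102, 0.2383]
tool_rot: [[0.014, 0.353, -0.935], [0.001, -0.936, -0.353], [-1.0, 0.004, -0.013]]
wrist_force: [-7.4, 0.7, 52.1]
finger_gap: 0.0
```

That press gave 50 to 70 N with no sinking, so the near-right cover is home. Contact is stiff, so I'll use 1 mm steps from here. Next is the far-right cover.

Call:
play_rows(
  plan=[
    [-1.5, 0, 0, 0],
    [-2, 0, 0, 0],
    [0, 1.6, -4, 0],
    [0, 1.6, -4, 0],
    [0, 1.6, -4, 0],
    [0, 1.2, -3, 0],
    [0, 0.4, -1, 0],
    [0, 0, 0, 0],
  ],
)

```text
t: 4.4
eef_pos: [0.6355, -0.0134, 0.2751]
tool_rot: [[0.01, 0.354, -0.935], [0.0, -0.935, -0.354], [-1.0, 0.003, -0.009]]
wrist_force: [-1.2, 0.3, -0.7]
finger_gap: 0.001
```

```bash
python3 w.py 0.640 -0.013
```

```text
4.4 tip [ 0.6371 -0.0133  0.1021] F [-1.19  0.29 -0.71]
tool cm [ 0.    0.07 -0.28]
```

Call:
play_rows(
  plan=[
    [1.5, 0, -0.3, 0],
    [1, 0, 0, 0],
    [0.3, 0, 0, 0],
    [0, 0, 0, 0],
  ],
)

```text
t: 4.8
eef_pos: [0.6324, -0.0121, 0.2424]
tool_rot: [[-0.001, 0.355, -0.935], [-0.0, -0.935, -0.355], [-1.0, -0.0, 0.001]]
wrist_force: [-0.7, 0.3, 1.1]
finger_gap: -0.003
```

Call:
play_rows(
  plan=[
    [0.2, 0, 0, 0],
    [0.1, 0, 0, 0],
  ],
)

```text
t: 5.0
eef_pos: [0.6311, -0.012, 0.2389]
tool_rot: [[-0.003, 0.356, -0.935], [-0.001, -0.935, -0.356], [-1.0, -0.001, 0.003]]
wrist_force: [-0.1, -0.4, -1.1]
finger_gap: -0.001
```

Call:
play_rows(
  plan=[
    [0.1, 0, 0, 0],
    [0.1, 0, 0, 0],
  ],
)

```text
t: 5.2
eef_pos: [0.6311, -0.012, 0.2386]
tool_rot: [[-0.003, 0.355, -0.935], [-0.001, -0.935, -0.355], [-1.0, -0.0, 0.003]]
wrist_force: [-1.9, -0.8, 6.4]
finger_gap: 0.006
```

Call:
play_rows(
  plan=[
    [0.1, 0, 0, 0],
    [0.1, 0, 0, 0],
  ],
)

```text
t: 5.4
eef_pos: [0.631, -0.0119, 0.2387]
tool_rot: [[-0.003, 0.355, -0.935], [-0.001, -0.935, -0.355], [-1.0, -0.0, 0.003]]
wrist_force: [-0.9, -0.1, 5.8]
finger_gap: -0.002
```

Call:
play_rows(
  plan=[
    [0.15, 0, 0, 0],
  ],
)

```text
t: 5.5
eef_pos: [0.631, -0.0119, 0.2386]
tool_rot: [[-0.003, 0.355, -0.935], [-0.001, -0.935, -0.355], [-1.0, 0.0, 0.003]]
wrist_force: [-3.4, 0.3, 11.9]
finger_gap: -0.005
```

The far-right cover is also rigid, with its contact height matching the vision height, so it is home. On to the far-left cover, travelling above the jar.

Call:
play_rows(
  plan=[
    [-2, 0, 0, 0],
    [-3, 0, 0, 0],
    [0, -4, -1.9, 0],
    [0, -4, -1.9, 0],
    [0, -4, -1.9, 0],
    [0, -2.5, -1.1, 0],
    [0, -1, -0.5, 0],
    [0, 0, 0, 0],
  ],
)

```text
t: 6.3
eef_pos: [0.6474, 0.161, 0.2927]
tool_rot: [[0.005, 0.348, -0.938], [-0.001, -0.938, -0.348], [-1.0, 0.003, -0.005]]
wrist_force: [0.6, 1.2, 0.2]
finger_gap: 0.003
```

```bash
python3 w.py 0.645 0.162
```

```text
6.3 tip [0.6484 0.1609 0.1197] F [0.63 1.16 0.25]
tool cm [-0.   -0.22  0.28]
```

Call:
play_rows(
  plan=[
    [1, 0, 0, 0],
    [1, 0, 0, 0],
    [0.8, 0, 0, 0],
    [0.3, 0, 0, 0],
    [0, 0, 0, 0],
  ],
)

```text
t: 6.8
eef_pos: [0.6476, 0.1515, 0.2574]
tool_rot: [[0.002, 0.338, -0.941], [-0.008, -0.941, -0.338], [-1.0, 0.008, 0.001]]
wrist_force: [-0.2, -0.1, -0.5]
finger_gap: -0.002
```

Call:
play_rows(
  plan=[
    [0.1, 0, 0, 0],
    [0.1, 0, 0, 0],
  ],
)

```text
t: 7.0
eef_pos: [0.6478, 0.1501, 0.2551]
tool_rot: [[0.002, 0.336, -0.942], [-0.008, -0.942, -0.336], [-1.0, 0.008, 0.001]]
wrist_force: [0.6, 0.7, 0.3]
finger_gap: 0.002
```

Call:
play_rows(
  plan=[
    [0.1, 0, 0, 0],
    [0.1, 0, 0, 0],
  ],
)

```text
t: 7.2
eef_pos: [0.648, 0.1501, 0.2535]
tool_rot: [[0.003, 0.336, -0.942], [-0.008, -0.942, -0.336], [-1.0, 0.009, 0.0]]
wrist_force: [0.5, -0.1, 0.1]
finger_gap: -0.003
```

Call:
play_rows(
  plan=[
    [0, -0.7, 0, 0],
    [0, -0.5, 0, 0],
    [0, 0, 0, 0],
  ],
)

```text
t: 7.5
eef_pos: [0.6437, 0.1631, 0.2537]
tool_rot: [[0.003, 0.337, -0.942], [-0.007, -0.941, -0.337], [-1.0, 0.008, -0.001]]
wrist_force: [0.5, 0.9, -0.4]
finger_gap: -0.002
```

Call:
play_rows(
  plan=[
    [0.1, 0, 0, 0],
    [0.1, 0, 0, 0],
    [0.1, 0, 0, 0],
  ],
)

```text
t: 7.8
eef_pos: [0.6436, 0.1639, 0.2509]
tool_rot: [[0.004, 0.338, -0.941], [-0.007, -0.941, -0.338], [-1.0, 0.008, -0.002]]
wrist_force: [-1.0, 0.6, 0.3]
finger_gap: 0.002
```

Call:
play_rows(
  plan=[
    [0.1, 0, 0, 0],
    [0.1, 0, 0, 0],
  ],
)

```text
t: 8.0
eef_pos: [0.6437, 0.1636, 0.2487]
tool_rot: [[0.004, 0.338, -0.941], [-0.007, -0.941, -0.338], [-1.0, 0.008, -0.001]]
wrist_force: [-0.3, -0.1, -0.4]
finger_gap: -0.002
```

Call:
play_rows(
  plan=[
    [0.1, 0, 0, 0],
    [0.1, 0, 0, 0],
  ],
)

```text
t: 8.2
eef_pos: [0.6437, 0.1632, 0.2464]
tool_rot: [[0.004, 0.337, -0.941], [-0.007, -0.941, -0.337], [-1.0, 0.008, -0.001]]
wrist_force: [-0.5, -0.8, -0.1]
finger_gap: -0.003
```

Call:
play_rows(
  plan=[
    [0.1, 0, 0, 0],
  ],
)

```text
t: 8.3
eef_pos: [0.6437, 0.1631, 0.2452]
tool_rot: [[0.004, 0.337, -0.941], [-0.007, -0.941, -0.337], [-1.0, 0.008, -0.001]]
wrist_force: [-0.5, -0.6, -0.3]
finger_gap: 0.001
```

Call:
play_rows(
  plan=[
    [0.1, 0, 0, 0],
  ],
)

```text
t: 8.4
eef_pos: [0.6438, 0.1631, 0.2441]
tool_rot: [[0.004, 0.337, -0.941], [-0.007, -0.941, -0.337], [-1.0, 0.008, -0.001]]
wrist_force: [-0.1, -0.1, 0.2]
finger_gap: -0.003
```

Call:
play_rows(
  plan=[
    [0.1, 0, 0, 0],
  ],
)

```text
t: 8.5
eef_pos: [0.6438, 0.163, 0.243]
tool_rot: [[0.004, 0.337, -0.941], [-0.007, -0.941, -0.337], [-1.0, 0.008, -0.001]]
wrist_force: [0.3, -0.2, -0.5]
finger_gap: 0.001
```

Call:
play_rows(
  plan=[
    [0.1, 0, 0, 0],
  ],
)

```text
t: 8.6
eef_pos: [0.6438, 0.163, 0.242]
tool_rot: [[0.004, 0.337, -0.941], [-0.007, -0.941, -0.337], [-1.0, 0.008, -0.001]]
wrist_force: [-0.9, 0.3, -0.4]
finger_gap: 0.001
```

Call:
play_rows(
  plan=[
    [0.1, 0, 0, 0],
  ],
)

```text
t: 8.7
eef_pos: [0.6438, 0.163, 0.2409]
tool_rot: [[0.004, 0.337, -0.941], [-0.007, -0.941, -0.337], [-1.0, 0.008, -0.001]]
wrist_force: [-0.0, -0.2, -0.3]
finger_gap: -0.004
```

```bash
python3 - <<'E'
from h import *; import pickle
from cell import manip
np.set_printoptions(precision=4,suppress=True)
t=pickle.load(open("top0.pkl","rb"));s=pickle.load(open("scene0.pkl","rb"))
ft,mt=faces(t["pixels"],(215,170,360,290),88)
q=[k for k in ft if diag(k)[0]<260 and diag(k)[1]<220][0]
for lo in (105,118,125,130):
    fs,ms=faces(s["pixels"],(330,285,410,350),lo)
    for k in fs:
        print(lo,k.round(1).tolist(),diag(k),tri(t,diag(q),s,diag(k)))
c=manip.capture("scene");cv2.imwrite("pics/s1.png",cv2.resize(c["pixels"][200:380,250:470],None,fx=3.5,fy=3.3,interpolation=cv2.INTER_CUBIC))
E
```

```text
105 [[402.4, 316.6], [371.9, 344.6], [309.6, 307.4], [370.1, 293.1]] [370.8166 313.4777] (array([0.6121, 0.163 , 0.0678]), np.float64(0.003747289066624962))
118 [[401.9, 316.6], [371.9, 344.1], [309.1, 307.4], [369.9, 293.1]] [370.6745 313.5134] (array([0.6122, 0.1629, 0.0677]), np.float64(0.00347511709797799))
125 [[401.4, 316.6], [371.6, 344.1], [334.1, 314.6], [368.6, 292.4]] [369.9767 315.6912] (array([0.6135, 0.1633, 0.0622]), np.float64(0.0024045608343037416))
130 [[401.1, 316.4], [371.6, 343.9], [334.6, 314.9], [367.9, 292.6]] [369.5607 315.663 ] (array([0.6138, 0.163 , 0.0622]), np.float64(0.0015870174734071325))
```

View pics/s1.png

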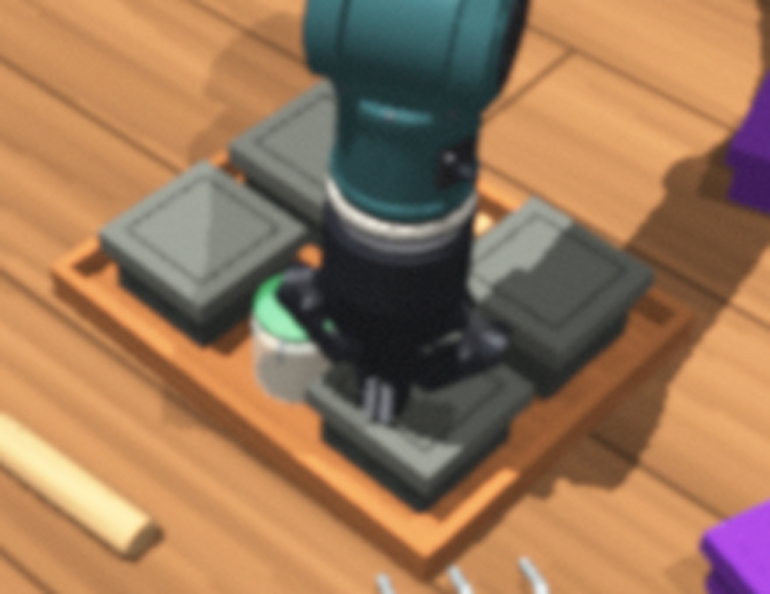

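The corrected height is about 62 mm, so contact is due at TCP z of about 0.2395. The picture shows the fingertips at (380,400) in the crop, at the edge of the far-left cover, which is still level.

Call:
play_rows(
  plan=[
    [0.1, 0, 0, 0],
  ],
)

```text
t: 8.85
eef_pos: [0.6438, 0.163, 0.2397]
tool_rot: [[0.004, 0.337, -0.941], [-0.007, -0.941, -0.337], [-1.0, 0.008, -0.001]]
wrist_force: [0.1, 0.1, -0.8]
finger_gap: -0.002
```

Call:
play_rows(
  plan=[
    [0.1, 0, 0, 0],
  ],
)

```text
t: 8.95
eef_pos: [0.6438, 0.163, 0.2386]
tool_rot: [[0.004, 0.337, -0.941], [-0.007, -0.941, -0.337], [-1.0, 0.008, -0.001]]
wrist_force: [0.1, -0.2, 0.3]
finger_gap: -0.003
```

Call:
play_rows(
  plan=[
    [0.1, 0, 0, 0],
  ],
)

```text
t: 9.05
eef_pos: [0.6438, 0.163, 0.2375]
tool_rot: [[0.004, 0.337, -0.941], [-0.007, -0.941, -0.337], [-1.0, 0.008, -0.001]]
wrist_force: [0.3, 1.1, -0.8]
finger_gap: -0.002
```

Call:
play_rows(
  plan=[
    [0.1, 0, 0, 0],
  ],
)

```text
t: 9.15
eef_pos: [0.6438, 0.163, 0.2365]
tool_rot: [[0.004, 0.337, -0.941], [-0.007, -0.941, -0.337], [-1.0, 0.008, -0.001]]
wrist_force: [0.9, 0.0, 0.6]
finger_gap: -0.002
```

Call:
play_rows(
  plan=[
    [0.1, 0, 0, 0],
  ],
)

```text
t: 9.25
eef_pos: [0.6439, 0.1631, 0.236]
tool_rot: [[0.004, 0.337, -0.941], [-0.007, -0.941, -0.337], [-1.0, 0.008, -0.001]]
wrist_force: [-3.1, -0.1, 9.4]
finger_gap: 0.004
```

Call:
play_rows(
  plan=[
    [0.1, 0, 0, 0],
  ],
)

```text
t: 9.35
eef_pos: [0.6439, 0.1631, 0.236]
tool_rot: [[0.003, 0.337, -0.942], [-0.008, -0.941, -0.337], [-1.0, 0.008, -0.001]]
wrist_force: [-2.5, -0.7, 9.1]
finger_gap: -0.001
```

The far-left cover gave 9 N at a fixed height with no force on the way down, so it is home. That leaves the near-left cover, which should rock.

Call:
play_rows(
  plan=[
    [-2, 0, 0, 0],
    [-2.5, 0, 0, 0],
    [0, -1.6, 4, 0],
    [0, -1.6, 4, 0],
    [0, -1.6, 4, 0],
    [0, -1.2, 3, 0],
    [0, -0.4, 1, 0],
    [0, 0, 0, 0],
  ],
)

```text
t: 10.15
eef_pos: [0.468, 0.1696, 0.2822]
tool_rot: [[0.01, 0.335, -0.942], [-0.006, -0.942, -0.335], [-1.0, 0.009, -0.007]]
wrist_force: [0.6, -0.0, 0.4]
finger_gap: -0.0
```

```bash
python3 w.py 0.471 0.170
```

```text
10.15 tip [0.4697 0.1685 0.1092] F [ 0.63 -0.04  0.42]
tool cm [ 0.   -0.09 -0.17]
```

Call:
play_rows(
  plan=[
    [0.8, 0, 0, 0],
    [0.8, 0, 0, 0],
    [0.5, 0, 0, 0],
    [0.3, 0, 0, 0],
    [0, 0, 0, 0],
  ],
)

```text
t: 10.65
eef_pos: [0.4751, 0.1697, 0.2557]
tool_rot: [[0.017, 0.332, -0.943], [-0.004, -0.943, -0.332], [-1.0, 0.009, -0.015]]
wrist_force: [-0.0, 0.2, -0.2]
finger_gap: -0.001
```

```bash
python3 w.py 0.471 0.170
```

```text
10.65 tip [0.4781 0.1691 0.0827] F [-0.01  0.19 -0.22]
tool cm [-0.01 -0.32  0.64]
```

Call:
play_rows(
  plan=[
    [0, -0.2, 0.5, 0],
    [0, 0, 0.2, 0],
    [0, 0, 0, 0],
  ],
)

```text
t: 10.95
eef_pos: [0.4678, 0.1691, 0.2552]
tool_rot: [[0.017, 0.331, -0.943], [-0.004, -0.944, -0.331], [-1.0, 0.01, -0.015]]
wrist_force: [-0.0, -0.2, -0.5]
finger_gap: 0.004
```

Call:
play_rows(
  plan=[
    [0.1, 0, 0, 0],
    [0.1, 0, 0, 0],
    [0.1, 0, 0, 0],
  ],
)

```text
t: 11.25
eef_pos: [0.4677, 0.1692, 0.2527]
tool_rot: [[0.018, 0.331, -0.943], [-0.004, -0.944, -0.331], [-1.0, 0.009, -0.016]]
wrist_force: [0.4, -0.6, 1.2]
finger_gap: -0.003
```

Call:
play_rows(
  plan=[
    [0.1, 0, 0, 0],
    [0.1, 0, 0, 0],
  ],
)

```text
t: 11.45
eef_pos: [0.4679, 0.1692, 0.2507]
tool_rot: [[0.019, 0.331, -0.943], [-0.003, -0.944, -0.331], [-1.0, 0.009, -0.017]]
wrist_force: [0.4, -0.1, -0.2]
finger_gap: -0.001
```

Call:
play_rows(
  plan=[
    [0.1, 0, 0, 0],
  ],
)

```text
t: 11.55
eef_pos: [0.468, 0.1693, 0.2496]
tool_rot: [[0.019, 0.331, -0.943], [-0.003, -0.944, -0.331], [-1.0, 0.009, -0.017]]
wrist_force: [0.8, -0.4, 0.1]
finger_gap: 0.001
```

Call:
play_rows(
  plan=[
    [0.1, 0, 0, 0],
  ],
)

```text
t: 11.65
eef_pos: [0.468, 0.1692, 0.2485]
tool_rot: [[0.019, 0.331, -0.943], [-0.003, -0.944, -0.331], [-1.0, 0.009, -0.017]]
wrist_force: [-0.3, 0.2, -0.1]
finger_gap: -0.0
```

Call:
play_rows(
  plan=[
    [0.1, 0, 0, 0],
  ],
)

```text
t: 11.75
eef_pos: [0.468, 0.1693, 0.2474]
tool_rot: [[0.019, 0.331, -0.943], [-0.003, -0.944, -0.331], [-1.0, 0.009, -0.016]]
wrist_force: [-0.7, 0.6, 1.3]
finger_gap: -0.002
```

Call:
play_rows(
  plan=[
    [0.1, 0, 0, 0],
  ],
)

```text
t: 11.85
eef_pos: [0.4678, 0.1693, 0.2463]
tool_rot: [[0.018, 0.331, -0.943], [-0.004, -0.943, -0.331], [-1.0, 0.009, -0.016]]
wrist_force: [-0.1, -0.0, 2.5]
finger_gap: 0.0
```

Call:
play_rows(
  plan=[
    [0.1, 0, 0, 0],
  ],
)

```text
t: 11.95
eef_pos: [0.4676, 0.1693, 0.2453]
tool_rot: [[0.017, 0.331, -0.943], [-0.004, -0.943, -0.331], [-1.0, 0.009, -0.015]]
wrist_force: [-1.4, -0.7, 3.4]
finger_gap: 0.001
```

Call:
play_rows(
  plan=[
    [0.1, 0, 0, 0],
  ],
)

```text
t: 12.05
eef_pos: [0.4676, 0.1693, 0.2445]
tool_rot: [[0.017, 0.331, -0.943], [-0.004, -0.943, -0.332], [-1.0, 0.009, -0.015]]
wrist_force: [-2.7, -1.0, 14.4]
finger_gap: -0.002
```

```bash
python3 - <<'E'
from h import *; import pickle
from cell import manip
c=manip.capture("scene");pickle.dump(c,open("s2.pkl","wb"))
o=pickle.load(open("scene0.pkl","rb"))
f=lambda p:cv2.resize(p[225:345,340:460],None,fx=3.3,fy=3.3,interpolation=cv2.INTER_CUBIC)
cv2.imwrite("pics/s2.png",np.hstack([f(o["pixels"]),f(c["pixels"])]))
print(manip.read_state()["wrist_force"],manip.read_state()["eef_pos"])
E
```

```text
[-0.35678989 -0.09406107  8.8570696 ] [0.46759344 0.16935664 0.24468088]
```

View pics/s2.png

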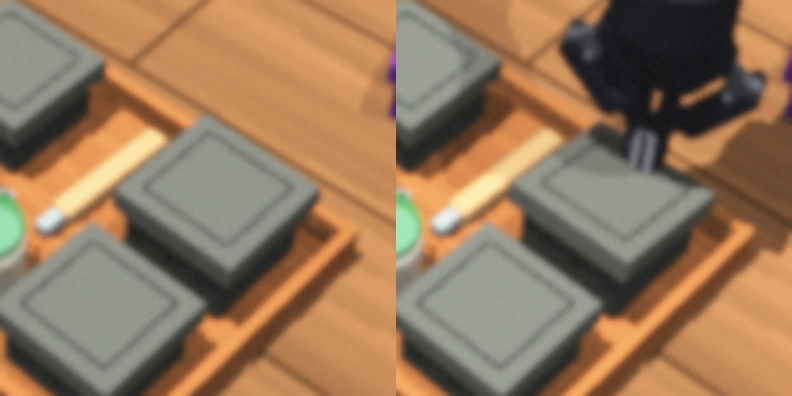

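In the right-hand half of the picture the near-left cover's front corner at (627,275) is raised, against (225,283) before, while the fingertips at (645,150) hold the opposite edge down. It rocks, so this is the loose one. I'll hold briefly, then lift and go to its middle.

Call:
play_rows(
  plan=[
    [0, 0, 0, 0],
    [0, 0, 0, 0],
    [-0.7, 0, 0, 0],
    [-1, 0, 0, 0],
    [0, 0.5, -1.5, 0],
    [0, 0.5, -1.4, 0],
    [0, 0, 0, 0],
  ],
)

```text
t: 12.8
eef_pos: [0.4994, 0.1696, 0.2652]
tool_rot: [[0.02, 0.332, -0.943], [-0.003, -0.943, -0.332], [-1.0, 0.009, -0.017]]
wrist_force: [0.3, 0.9, -0.2]
finger_gap: 0.0
```

```bash
python3 w.py 0.5018 0.1684;python3 - <<'E'
from h import *; import pickle
from cell import manip
c=manip.capture("scene")
o=pickle.load(open("scene0.pkl","rb"))
f=lambda p:cv2.resize(p[225:345,340:460],None,fx=3.3,fy=3.3,interpolation=cv2.INTER_CUBIC)
cv2.imwrite("pics/s3.png",np.hstack([f(o["pixels"]),f(c["pixels"])]))
E
```

```text
12.8 tip [0.5028 0.1691 0.0922] F [ 0.32  0.93 -0.21]
tool cm [-0.    0.03  0.12]
```

View pics/s3.png

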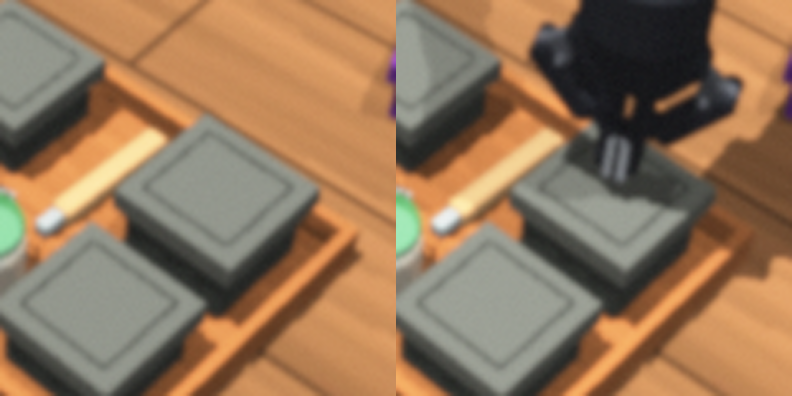

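Call:
play_rows(
  plan=[
    [0.4, 0, 0.1, 0],
    [0.4, 0, 0, 0],
    [0.3, 0, 0, 0],
    [0, 0, 0, 0],
  ],
)

```text
t: 13.25
eef_pos: [0.4953, 0.1689, 0.2524]
tool_rot: [[0.014, 0.333, -0.943], [-0.005, -0.943, -0.333], [-1.0, 0.009, -0.011]]
wrist_force: [0.3, 0.7, -0.4]
finger_gap: -0.0
```

```bash
python3 w.py 0.5018 0.1684
```

```text
13.25 tip [0.4976 0.168  0.0794] F [ 0.25  0.68 -0.44]
tool cm [ 0.01  0.1  -0.41]
```

Call:
play_rows(
  plan=[
    [0, 0.1, -0.35, 0],
    [0, 0, 0, 0],
  ],
)

```text
t: 13.45
eef_pos: [0.4986, 0.1692, 0.252]
tool_rot: [[0.012, 0.333, -0.943], [-0.005, -0.943, -0.333], [-1.0, 0.009, -0.01]]
wrist_force: [0.9, -0.4, -0.5]
finger_gap: 0.002
```

Call:
play_rows(
  plan=[
    [0.1, 0, 0, 0],
    [0.1, 0, 0, 0],
  ],
)

```text
t: 13.65
eef_pos: [0.4989, 0.1693, 0.25]
tool_rot: [[0.013, 0.333, -0.943], [-0.005, -0.943, -0.333], [-1.0, 0.009, -0.01]]
wrist_force: [0.1, -0.4, 0.2]
finger_gap: 0.003
```

```bash
python3 w.py 0.5018 0.1684
```

```text
13.65 tip [0.5011 0.1683 0.0771] F [ 0.14 -0.43  0.17]
tool cm [ 0.    0.02 -0.07]
```

Centred to within 1 mm. Now pressing down.

Call:
play_rows(
  plan=[
    [0.1, 0, -0.05, 0],
    [0.1, 0, 0, 0],
  ],
)

```text
t: 13.85
eef_pos: [0.4994, 0.1694, 0.248]
tool_rot: [[0.013, 0.333, -0.943], [-0.005, -0.943, -0.333], [-1.0, 0.009, -0.01]]
wrist_force: [-0.3, -0.5, 9.6]
finger_gap: 0.006
```

Call:
play_rows(
  plan=[
    [0.1, 0, 0, 0],
  ],
)

```text
t: 13.95
eef_pos: [0.4995, 0.1695, 0.2477]
tool_rot: [[0.013, 0.333, -0.943], [-0.005, -0.943, -0.333], [-1.0, 0.009, -0.01]]
wrist_force: [-2.0, -0.3, 9.9]
finger_gap: -0.002
```

Call:
play_rows(
  plan=[
    [0.1, 0, 0, 0],
  ],
)

```text
t: 14.05
eef_pos: [0.4995, 0.1695, 0.2475]
tool_rot: [[0.013, 0.333, -0.943], [-0.005, -0.943, -0.333], [-1.0, 0.009, -0.01]]
wrist_force: [-1.6, -0.1, 10.6]
finger_gap: 0.002
```

Call:
play_rows(
  plan=[
    [0.1, 0, 0, 0],
  ],
)

```text
t: 14.15
eef_pos: [0.4995, 0.1695, 0.2474]
tool_rot: [[0.013, 0.333, -0.943], [-0.006, -0.943, -0.333], [-1.0, 0.01, -0.01]]
wrist_force: [-3.0, -0.2, 10.5]
finger_gap: -0.0
```

Call:
play_rows(
  plan=[
    [0.1, 0, 0, 0],
  ],
)

```text
t: 14.25
eef_pos: [0.4994, 0.1696, 0.2474]
tool_rot: [[0.013, 0.333, -0.943], [-0.006, -0.943, -0.333], [-1.0, 0.01, -0.01]]
wrist_force: [-2.8, -0.8, 9.1]
finger_gap: 0.0
```

Call:
play_rows(
  plan=[
    [0.2, 0, 0, 0],
  ],
)

```text
t: 14.35
eef_pos: [0.4994, 0.1696, 0.2465]
tool_rot: [[0.013, 0.333, -0.943], [-0.006, -0.943, -0.333], [-1.0, 0.01, -0.011]]
wrist_force: [-2.2, -0.9, 10.1]
finger_gap: 0.0
```

Call:
play_rows(
  plan=[
    [0.2, 0, 0, 0],
  ],
)

```text
t: 14.45
eef_pos: [0.4994, 0.1696, 0.2455]
tool_rot: [[0.014, 0.333, -0.943], [-0.006, -0.943, -0.333], [-1.0, 0.01, -0.011]]
wrist_force: [-2.8, 0.6, 10.1]
finger_gap: 0.003
```

Call:
play_rows(
  plan=[
    [0.2, 0, 0, 0],
  ],
)

```text
t: 14.55
eef_pos: [0.4993, 0.1696, 0.2445]
tool_rot: [[0.014, 0.333, -0.943], [-0.006, -0.943, -0.333], [-1.0, 0.01, -0.011]]
wrist_force: [-2.0, -0.3, 10.0]
finger_gap: 0.003
```

Call:
play_rows(
  plan=[
    [0.2, 0, 0, 0],
  ],
)

```text
t: 14.65
eef_pos: [0.4993, 0.1696, 0.2435]
tool_rot: [[0.014, 0.333, -0.943], [-0.006, -0.943, -0.333], [-1.0, 0.01, -0.011]]
wrist_force: [-1.7, -0.3, 10.8]
finger_gap: 0.002
```

It slides down at about 1 mm per row under roughly 10 N. Continuing until it stops.

Call:
play_rows(
  plan=[
    [0.2, 0, 0, 0],
  ],
)

```text
t: 14.75
eef_pos: [0.4994, 0.1696, 0.2429]
tool_rot: [[0.014, 0.333, -0.943], [-0.006, -0.943, -0.333], [-1.0, 0.011, -0.011]]
wrist_force: [-4.0, -1.6, 23.6]
finger_gap: 0.004
```

Call:
play_rows(
  plan=[
    [0.2, 0, 0, 0],
  ],
)

```text
t: 14.85
eef_pos: [0.4994, 0.1697, 0.2428]
tool_rot: [[0.014, 0.333, -0.943], [-0.007, -0.943, -0.333], [-1.0, 0.011, -0.011]]
wrist_force: [-5.5, -2.3, 26.4]
finger_gap: -0.004
```

Call:
play_rows(
  plan=[
    [0.2, 0, 0, 0],
  ],
)

```text
t: 14.95
eef_pos: [0.4993, 0.1698, 0.2429]
tool_rot: [[0.014, 0.332, -0.943], [-0.007, -0.943, -0.333], [-1.0, 0.011, -0.011]]
wrist_force: [-4.3, -0.3, 19.8]
finger_gap: 0.001
```

Call:
play_rows(
  plan=[
    [0.2, 0, 0, 0],
  ],
)

```text
t: 15.05
eef_pos: [0.4993, 0.1698, 0.2429]
tool_rot: [[0.015, 0.332, -0.943], [-0.007, -0.943, -0.333], [-1.0, 0.011, -0.011]]
wrist_force: [-3.2, -0.8, 18.8]
finger_gap: -0.001
```

Hard stop after about 5.2 mm of travel, with force over 20 N. I'll check the edge again for rocking.

Call:
play_rows(
  plan=[
    [-0.5, 0, 0, 0],
    [-0.5, 0, 0, 0],
    [0, -0.5, 1.5, 0],
    [0, -0.5, 1.3, 0],
    [0, 0, 0, 0],
    [0.3, 0, 0, 0],
    [0.3, 0, 0, 0],
    [0, 0, 0, 0],
  ],
)

```text
t: 15.85
eef_pos: [0.4698, 0.1703, 0.2475]
tool_rot: [[0.019, 0.332, -0.943], [-0.006, -0.943, -0.332], [-1.0, 0.011, -0.016]]
wrist_force: [0.4, 0.4, -0.1]
finger_gap: -0.001
```

```bash
python3 w.py 0.4718 0.1700
```

```text
15.85 tip [0.473  0.1693 0.0745] F [ 0.39  0.39 -0.07]
tool cm [-0.   -0.11  0.09]
```

Call:
play_rows(
  plan=[
    [0.1, 0, 0, 0],
    [0.1, 0, 0, 0],
    [0.1, 0, 0, 0],
  ],
)

```text
t: 16.15
eef_pos: [0.471, 0.1703, 0.2439]
tool_rot: [[0.019, 0.331, -0.943], [-0.005, -0.943, -0.332], [-1.0, 0.011, -0.016]]
wrist_force: [0.4, -0.8, -0.1]
finger_gap: -0.001
```

Call:
play_rows(
  plan=[
    [0.1, 0, 0, 0],
  ],
)

```text
t: 16.25
eef_pos: [0.4711, 0.1703, 0.2429]
tool_rot: [[0.019, 0.331, -0.943], [-0.005, -0.943, -0.331], [-1.0, 0.011, -0.016]]
wrist_force: [-1.8, -0.2, 15.2]
finger_gap: -0.002
```

Call:
play_rows(
  plan=[
    [0.1, 0, 0, 0],
  ],
)

```text
t: 16.35
eef_pos: [0.4712, 0.1703, 0.2429]
tool_rot: [[0.019, 0.331, -0.943], [-0.006, -0.944, -0.331], [-1.0, 0.012, -0.016]]
wrist_force: [-3.8, -1.6, 22.5]
finger_gap: 0.002
```

Call:
play_rows(
  plan=[
    [0.1, 0, 0, 0],
  ],
)

```text
t: 16.45
eef_pos: [0.4711, 0.1704, 0.2429]
tool_rot: [[0.019, 0.331, -0.943], [-0.006, -0.944, -0.331], [-1.0, 0.012, -0.016]]
wrist_force: [-2.4, -0.9, 12.0]
finger_gap: 0.001
```

The edge is now rigid at the same height as the middle (TCP z 0.2429), so it no longer rocks. I'll retract the hand, and take it well away for a last look.

Call:
play_rows(
  plan=[
    [-1, 0, 0, 0],
    [-3, 0, 0, 0],
    [-4, 0, 0, 0],
    [-4, 0, 0, 0],
    [-2, 3, 1, 0],
    [0, 4, 1, 0],
    [0, 4, 1, 0],
    [0, 4, 1, 0],
    [0, 4, 1, 0],
    [0, 4, 1, 0],
    [0, 2, 0, 0],
    [0, 0, 0, 0],
  ],
)

```text
t: 17.65
eef_pos: [0.4968, -0.092, 0.3973]
tool_rot: [[0.032, 0.336, -0.941], [-0.004, -0.942, -0.337], [-0.999, 0.015, -0.029]]
wrist_force: [-0.5, 0.9, 0.7]
finger_gap: 0.002
```

```bash
python3 - <<'E'
from h import *; import pickle
from cell import manip
c=manip.capture("scene")
t=manip.capture("top")
o=pickle.load(open("scene0.pkl","rb"));ot=pickle.load(open("top0.pkl","rb"))
np.set_printoptions(precision=4,suppress=True)
cv2.imwrite("pics/s5.png",c["pixels"])
for n,S,T in (("before",o,ot),("after",c,t)):
    ft,_=faces(T["pixels"],(215,170,360,290),88); fs,_=faces(S["pixels"],(265,215,450,370),128)
    for q in ft:
        for k in fs:
            p,e=tri(T,diag(q),S,diag(k))
            if e<.004 and .05<p[2]<.085: print(n,p,e)
s=manip.read_state();print(s["t"],s["wrist_force"],s["dq"].round(3),s["eef_pos"])
E
```

```text
before [ 0.4946 -0.0074  0.0618] 0.00042365319116944607
before [0.5017 0.1683 0.0717] 0.00034357983365214905
before [ 0.6069 -0.012   0.0621] 0.0002306601738936294
before [0.6136 0.1632 0.0622] 0.0021826871642723856
after [ 0.4949 -0.0084  0.062 ] 0.0011523058596654872
after [0.5016 0.1679 0.0657] 0.00017825137059200997
after [ 0.6069 -0.0122  0.0615] 7.444893831991357e-06
after [0.6119 0.1627 0.0683] 0.003236676419639156
17.75 [-0.5315 -0.2522  0.511 ] [-0.03  -0.    -0.032  0.012 -0.007 -0.001 -0.001] [ 0.496  -0.0888  0.3969]
```

View pics/s5.png

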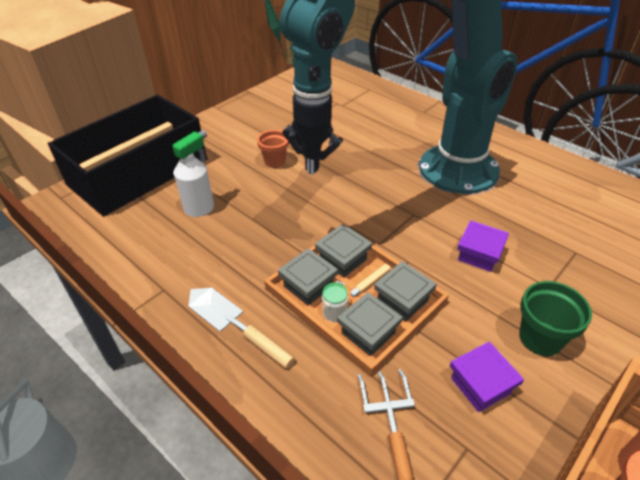

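The scene view shows the hand clear at (310,160). The covers at (343,248), (307,275), (405,288) and (371,323), the jar and dibber, and the other things are where they were. By triangulation the near-left cover went from 71.7 to 65.7 mm.

```bash
python3 -c "
from cell import manip
print(manip.finish_job())"
```

```text
the job is handed in; nothing more can be done
None
```

The near-left cover, at about (0.502, 0.168), was the loose one. It is now seated, and I handed the job in at about 17.8 s of the 48 s allowed.

- **Finding it:** I pressed the near-right, far-right and far-left covers near their edges. All three were rigid. The near-left cover gave way under about 2 to 3 N, and the scene picture showed it tilted by roughly 0.1 rad.
- **Seating it:** I pushed down at its middle. It slid about 5 mm under roughly 10 N, then stopped hard with about 20 to 26 N on it.
- **Last checks:** Pressed again near its edge, the cover was rigid at the same height as its middle. Triangulation put its top at 71.7 mm before and 65.7 mm after, a drop of about 6 mm. The last picture shows the bystanders in their places and the hand clear.

Four things were not clean:
- **Press on the near-right cover:** my first press there was stiffer than I meant. It peaked at 73 N at the wrist, under the 120 N limit, and the cover did not move.
- **Press on the loose cover:** the last step of its rocking press reached 14 N, above the 8 N said to leave it loose. Contact height at its middle afterwards was still the same, so it had not been driven down.
- **Push force:** the sliding force of about 10 N was slightly below the stated 11 to 16 N.
- **Far-left cover height:** the camera height for this cover disagreed between readings (62 and 68 mm, ray miss 2 to 3 mm). I put this down to the jar merging into its outline. The press found it rigid at about 63 mm.

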